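# Check a whetstone's thickness with the sprung-foot gauge

### The job

Check how thick the thicker of the two whetstones on the drainer still is: lay it flat on the empty part of the chopping board beside the sink, then stand the bridge gauge astride it, with both of the gauge's legs flat on the board and its sprung foot resting on the middle of the stone, so that the gauge shows the stone's height. Set the gauge down gently rather than dropping it, leave it standing there, and leave the thin stone, the canister and the small mug where they are.

Things in the scene. Friction and masses are not known exactly. Their poses are not given: they have to be found in the camera images.
- stone_thick_mid (a point): Centre (half-way up) of the thicker whetstone: a loose block 120 x 50 x 40 mm (x long, y wide, z high), about 0.4 kg, dark grey with a paler, finer upper layer; at the start it lies flat on the sink's drainer, whose top is at z = 0.004. The point's axes are the stone's. Easily gripped across its 50 mm width.
- stone_thick: The same thicker whetstone; origin at the centre of its underside, x along its 120 mm length, z up.
- stone_thin_mid (a point): Centre of the thinner whetstone, same length and width and same look but only 26 mm high, also flat on the drainer; which of the two places each stone has varies. To be left where it is.
- board: Oak chopping board, fixed on the worktop: 220 mm along its own x, 320 mm along its own y, 22 mm thick; origin at the centre of its underside, top 22 mm above that. Long side runs away from the robot (own y points roughly toward the robot, own x roughly to the robot's left).A sugar canister stands near its far right corner; the near two thirds are free.
- gauge_grip (a point): Grip point of the loose bridge gauge, on the axis of its square housing (30 x 30 mm, 82 to 152 mm above the soles), 120 mm above the soles. Axes: y along the bridge (leg to leg), z up. The beam under the housing is 36 mm deep along x, 70 to 82 mm above the soles.
- gauge_base (a point): Point midway between the soles of the gauge's two legs, at sole level; axes as gauge_grip. The legs are centred 58 mm either side along y; 100 mm is free between them and 70 mm under the beam.
- gauge: The whole aluminium bridge gauge with its foot: about 0.6 kg, 130 mm long along its y, 50 mm deep along its x, 154 mm high; origin and axes as gauge_base. It starts standing on the worktop to the right of the board, its bridge running roughly away from the robot.
- foot_tip (a point): Centre of the underside of the sprung foot, a steel disc of 34 mm diameter midway between the gauge's legs. In the air it hangs 1 mm above sole level; a light spring of 2 to 3 N presses it down and it gives way upward freely.
- gauge_foot (a joint): Reading of the gauge: how far the foot is pushed up, m, 0 (lowest) to 0.058. With the soles flat on a surface, the height of what is under the foot is this value + 0.001 (so it reads about 0.039 on the thick stone and 0.025 on the thin one).
- canister: Round orange canister with a wooden lid, 77 mm across, 85 mm high, loose on the far right part of the board; to be left alone.
- small_mug: Small dark mug, 60 x 84 x 53 mm, loose, at the front of the worktop between the robot and the board's left edge; to be left alone.
There are look-alikes about, which are no part of the job. What is meant by the gauge is not orange, and is the larger of those in its own colour.

How it is judged:
By the outcome, as a careful person would: the job done as asked, in the order asked, and still so for the second after the job is handed in, with the robot touching nothing.
It also fails if it takes over 56 s, if anything falls off the work surface, if the arm or the gripper's body presses on something with over 40 N, if the wrist force passes 120 N, or if a joint passes its speed limit or range.

### The arm

A 7-joint arm with a two-finger parallel gripper is mounted at the origin on a cart in front of the work surface, level with it; the furniture and walls round the work are solid. World frame = base frame: x ahead of the robot, y to its left, z up, the work surface at z = 0. Lengths are in mm, angles in degrees, forces in N, time in s.
With the tool pointing down it reaches from about 425 to 875 mm from the base axis. Payload 9.9 kg.
Tool frame: the origin (TCP) lies midway between the tips of the shut fingers; the grasp point (between the pads) lies 19 mm behind it; z points along the fingers, y is the line along which they close (so a half turn about z gives the same grasp; the last joint's range is limited). The gripper opens to 85 mm and grips with 20 to 120 N. Pads are 22 mm wide; open, the fingers measure 114 mm over their backs; the gripper's body (76 mm by 85 mm) begins 54 mm behind the grasp point. The pads swing forward as they close: fully open they stand 13 mm farther back than shut.
Start: joints at [-75.504, 32.985, 1.427, 82.34, -0.859, 64.687, -3.237], TCP at [223.059, 637.082, 231.289] pointing down, gripper open.
Joint ranges: [-157.87, 157.87], [-19.46, 123.44], [-87.15, 90], [11.01, 140.99], [-62.26, 242.26], [9.8, 113.94], [-161.44, 161.44]. Speed limits (degrees/s): [127.2, 127.2, 172.46, 172.46, 180, 180, 180].

### API

Orientations are given as [roll, pitch, yaw] about the fixed x, y, z axes, in that order (R = Rz(yaw) Ry(pitch) Rx(roll)).
In Python, from rig import env gives the robot as it stands.
- The arm moves only by the tool play_rows, never from a script. Its argument "moves" is a list of rows, each a list of 3 entries, a list of its own where there are three numbers: the shift along the tool's x, y, z in m, then the turn about the tool's z in rad, then the opening, from -1 (shut) to 1 (fully open). A call has 1 to 10 rows; each row is the pose to reach, as a shift and turn from the pose commanded when the call began, along the tool's axes at that moment; what a row does not reach only later rows make up. A row lasts 1/12 s, in which the tool goes at most 41.7 mm and 7.16 degrees, less where a joint would pass 70% of its speed; a pose out of reach is approached as far as the arm can. A call with a gripper value outside its range is refused whole. The fingers move at their own pace and stop on an object; "force" is the grip in N (left out, the last holds). Time passes only in rows, so rows that repeat a pose let the fingers close. It gives the time, the measured TCP pose, the force, the opening and the grip force at its end, in the units of the state.
- env.get_obs(): the state, without advancing time (a new reading comes with each control period).
- env.grab_frame(name): name is "scene" or "top" or "wrist"; returns (picture, depth): 384x512x3 uint8, red, green, blue; 384x512 float32, mm along the optical axis (not along the pixel's ray), 0 where there is no reading.
- env.camera_info(name): a dict with "mtx" (3x3 intrinsics, pixels), "pose" (4x4, takes a point from camera to world coordinates). Camera axes: x right, y down, z forward; pixel columns grow to the right and rows downward; lengths in mm; the calibration is good to about 2 mm. A picture is of the moment at which its call begins: read the wrist's pose just before it. camera_info takes no time and is no camera call; for the wrist camera it gives the pose at the moment of the call.
- env.job_done(): hands the job in; it is judged then, once.
The state is a dict: "time_s": time; "qpos": joint angles; "qd": joint speeds; "joint_efforts": joint torques, N m; "tcp_pos": TCP position; "orientation": TCP orientation; "wrist_force": force on the tool from outside, world axes, zero at the start; "ft_torque": the same for the moment, N m; "opening": opening from 0.0 (shut) to 1.0 (fully open); "grasp_force": force on a finger pad.
Only numpy, scipy, OpenCV 4.12 (cv2) and the standard library are available. Lean on these libraries where they do the work, as an engineer would, in place of code of your own. Each camera call takes 0.05 s, during which the arm holds its last target. There are 200 camera calls.

## Working session

There is one attempt and no reset: what is moved stays moved. The work goes in short steps, Python scripts to look and compute and a tool call to move; the robot and the scene stay as the last step left them, time stands still between calls to the robot, and variables do not carry over. Pictures are saved under pics/ and viewed, at most 10 in all, crops included, and the job is handed in when it is done.

Besides the shell and the picture viewer there is one more tool, called after "Call:" by a JSON object that holds its "api" and its "payload", one argument or row to a line. play_rows: Moves the arm, as the interface text tells. Its arguments: {"type":"object","properties":{"moves":{"type":"array"},"force":{"type":"number"}},"required":["moves"]}

```bash
mkdir -p pics; ls
cat > h.py <<'E'
import numpy as np,cv2
from rig import env
def grab(n):
    ci=env.camera_info(n); p,d=env.grab_frame(n); return p,d,np.array(ci['mtx']),np.array(ci['pose'])
def cloud(d,K,T):
    v,u=np.mgrid[:d.shape[0],:d.shape[1]]
    P=np.stack([(u-K[0,2])/K[0,0]*d,(v-K[1,2])/K[1,1]*d,d],-1)
    return P@T[:3,:3].T+T[:3,3]
E
python3 - <<'E'
from h import *
for n in ('top','scene'):
    p,d,K,T=grab(n); cv2.imwrite(f'pics/{n}0.png',p[...,::-1]); np.savez(f'{n}0.npz',p=p,d=d,K=K,T=T); print(n,K,T.round(2))
o=env.get_obs(); print(o)
E
```

```text
pics
top [[454.88089753   0.         256.76143048]
 [  0.         454.88089753 197.70064617]
 [  0.           0.           1.        ]] [[-3.00000e-02 -9.80000e-01  2.00000e-01  3.11270e+02]
 [-1.00000e+00  3.00000e-02 -1.00000e-02 -1.39390e+02]
 [ 1.00000e-02 -2.00000e-01 -9.80000e-01  1.32319e+03]
 [ 0.00000e+00  0.00000e+00  0.00000e+00  1.00000e+00]]
scene [[368.7433256    0.         251.75121989]
 [  0.         368.7433256  189.68556732]
 [  0.           0.           1.        ]] [[ 8.4000e-01 -2.6000e-01  4.7000e-01  5.3840e+01]
 [-5.4000e-01 -4.2000e-01  7.3000e-01 -9.4643e+02]
 [ 1.0000e-02 -8.7000e-01 -4.9000e-01  6.4338e+02]
 [ 0.0000e+00  0.0000e+00  0.0000e+00  1.0000e+00]]
{'time_s': 0.1, 'qpos': array([-75.50456919,  33.02824777,   1.42346913,  82.38021779,
        -0.86000407,  64.68833361,  -3.23727125]), 'qd': array([ 0.07089986, -0.13630128,  0.05031214,  0.01813471, -0.08149285,
        0.01855915, -0.02887957]), 'joint_efforts': array([ 6.25192712e-03, -7.67293310e+01,  2.25798413e+00, -2.86599040e+01,
        1.59364234e-02,  8.61097273e-03, -2.62558717e-05]), 'tcp_pos': array([222.91596413, 636.69896726, 230.53272318]), 'orientation': array([-1.79913853e+02,  3.79985350e-03,  1.60704909e+02]), 'wrist_force': array([ 0.67059995, -0.66195182,  0.42839034]), 'ft_torque': array([0.02442196, 0.02334951, 0.00355147]), 'grasp_force': 0.0, 'opening': 1.0033366864110502}
```

View pics/top0.png

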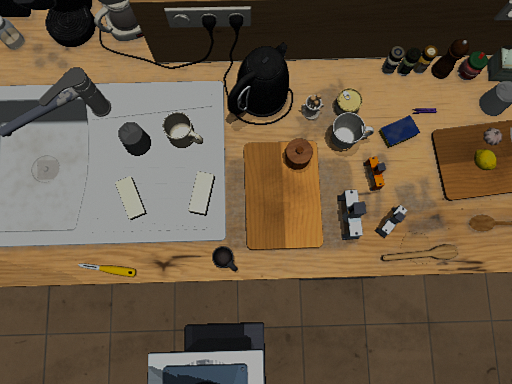

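View pics/scene0.png

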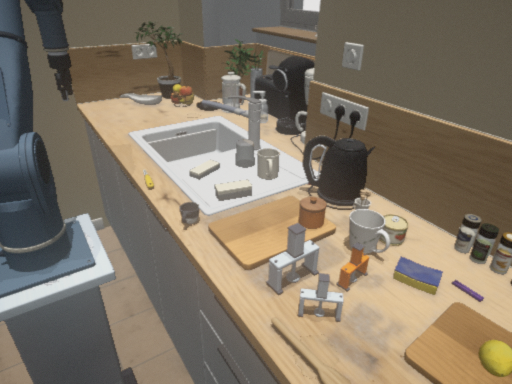

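The top view shows stones at (130,198) and (202,193), the board centred at (283,195), the canister at (299,153), the large grey gauge at (350,213) with a smaller one at (393,221), and the mug at (223,258). In the scene view the stone nearer the board looks thicker. I'll measure with depth next.

Run:
```python
from h import *
def rect(P,n):
    r=cv2.minAreaRect(P[:,:2].astype(np.float32)); b=cv2.boxPoints(r); e=b[1]-b[0],b[2]-b[1]
    e=max(e,key=np.linalg.norm); print(n,len(P),'c',np.round(r[0],1),'size',np.round(r[1],1),'long-axis yaw',round(np.degrees(np.arctan2(e[1],e[0])),1),'z med/5/95',np.percentile(P[:,2],[50,5,95]).round(1))
Z=np.load('top0.npz'); W=cloud(Z['d'],Z['K'],Z['T'])
def win(u0,u1,v0,v1,lo,hi):
    P=W[v0:v1,u0:u1].reshape(-1,3); return P[(P[:,2]>lo)&(P[:,2]<hi)]
print('worktop z',np.median(W[255:270,300:330,2]),'drainer',np.median(W[215:230,150:190,2]))
rect(win(105,155,170,225,15,60),'stoneL')
rect(win(180,222,165,222,15,60),'stoneR')
rect(win(238,328,137,254,14,30),'board')
rect(win(280,320,130,175,75,110),'canister')
P=win(335,372,180,245,60,200);rect(P,'gauge>60');
rect(P[P[:,2]>140],'gauge top');rect(P[P[:,2]<90],'gauge beam')
rect(win(205,245,240,275,20,90),'mug')
```

```text
worktop z -0.43335443032708554 drainer 3.6923019630745557
stoneL 740 c [588.5 214.6] size [120.7  50.9] long-axis yaw 21.8 z med/5/95 [29.2 22.8 33.7]
stoneR 789 c [607.3 -11. ] size [ 87.7 153.5] long-axis yaw -8.4 z med/5/95 [43.2 25.4 47.5]
board 7254 c [ 587.9 -230.2] size [320.5 220.6] long-axis yaw 0.3 z med/5/95 [20.5 16.2 25.1]
canister 567 c [ 696.1 -277.2] size [75.3 76.2] long-axis yaw -50.0 z med/5/95 [ 88.8  83.8 100.6]
gauge>60 710 c [ 516.3 -420.4] size [130.5  37.3] long-axis yaw 2.6 z med/5/95 [ 83.4  76.2 154.9]
gauge top 153 c [ 516. -420.] size [30.4 31.2] long-axis yaw -89.9 z med/5/95 [153.5 145.6 157.5]
gauge beam 486 c [ 516.3 -420.4] size [130.5  37.3] long-axis yaw 2.6 z med/5/95 [81.4 74.4 86.6]
mug 241 c [404.9 -61.8] size [76.1 59.6] long-axis yaw 76.8 z med/5/95 [47.5 22.  54.1]
```

```bash
cat >> h.py <<'E'
from scipy.spatial.transform import Rotation as Ro
def rect(P,n):
    r=cv2.minAreaRect(P[:,:2].astype(np.float32)); b=cv2.boxPoints(r); e=b[1]-b[0],b[2]-b[1]
    e=max(e,key=np.linalg.norm); print(n,len(P),'c',np.round(r[0],1),'size',np.round(r[1],1),'long-axis yaw',round(np.degrees(np.arctan2(e[1],e[0])),1),'z med/5/95',np.percentile(P[:,2],[50,5,95]).round(1))
def go(x,y,z,yaw=None):
    "shift in tool axes (m) and turn (rad) from the present pose to world x,y,z / tool yaw"
    o=env.get_obs(); R=Ro.from_euler('xyz',o['orientation'],degrees=True)
    s=R.inv().apply(np.array([x,y,z])-o['tcp_pos'])/1000
    t=0 if yaw is None else -np.radians((yaw-o['orientation'][2]+180)%360-180)
    print('t',round(o['time_s'],2),'tcp',o['tcp_pos'].round(1),o['orientation'].round(1),'-> shift',s.round(4),'turn',round(t,4))
E
python3 - <<'E'
from h import *
Z=np.load('top0.npz'); W=cloud(Z['d'],Z['K'],Z['T']); p=Z['p']
sub=(slice(165,222),slice(180,222)); m=((p[sub].min(-1)>150)&(W[sub][...,2]>33)&(abs(W[sub][...,1]+5)<50)).astype(np.uint8)
m=cv2.morphologyEx(m,cv2.MORPH_OPEN,np.ones((3,3)))
P=W[sub][m>0]; rect(P,'R')
# ray cast on top plane
T,K=Z['T'],Z['K']; v,u=np.nonzero(m); D=np.stack([(u+180-K[0,2])/K[0,0],(v+165-K[1,2])/K[1,1],np.ones(len(u))],-1)@T[:3,:3].T
Q=T[:3,3]+D*((44-T[2,3])/D[:,2])[:,None]; rect(Q,'Rray')
go(590,-5,230,172)
E
```

```text
R 621 c [594.4   6.6] size [ 47.8 117. ] long-axis yaw -12.7 z med/5/95 [43.5 39.  47.7]
Rray 621 c [594.3   6.4] size [ 47.5 116.5] long-axis yaw -13.0 z med/5/95 [44. 44. 44.]
t 0.1 tcp [222.9 636.7 230.5] [-179.9    0.   160.7] -> shift [-0.5585 -0.4844  0.0013] turn -0.1971
```

Call:
{"api": "play_rows", "payload": {
  "moves": [
    [[-0.558,-0.496,0],-0.11,1],
    [[-0.558,-0.496,0],-0.11,1],
    [[-0.558,-0.496,0],-0.11,1],
    [[-0.558,-0.496,0],-0.11,1],
    [[-0.558,-0.496,0],-0.11,1],
    [[-0.558,-0.496,0],-0.11,1],
    [[-0.558,-0.496,0],-0.11,1],
    [[-0.558,-0.496,0],-0.11,1],
    [[-0.558,-0.496,0],-0.11,1],
    [[-0.558,-0.496,0],-0.11,1]
  ]
}}

```text
time_s: 0.93
tcp_pos: [426.0, 270.9, 231.2]
orientation: [-180.0, -0.0, 167.0]
wrist_force: [1.3, 0.7, 0.4]
opening: 0.999
grasp_force: 0.0
```

```bash
python3 -c "
from h import *
go(560,6.4,200,167)"
```

```text
t 0.93 tcp [426.  270.9 231.2] [-180.   -0.  167.] -> shift [-0.19   -0.2277  0.0313] turn 0.0003
```

Call:
{"api": "play_rows", "payload": {
  "moves": [
    [[-0.19,-0.228,0.03],0,1],
    [[-0.19,-0.228,0.03],0,1],
    [[-0.19,-0.228,0.03],0,1],
    [[-0.19,-0.228,0.03],0,1],
    [[-0.19,-0.228,0.03],0,1],
    [[-0.19,-0.228,0.03],0,1],
    [[-0.19,-0.228,0.03],0,1],
    [[-0.19,-0.228,0.03],0,1],
    [[-0.19,-0.228,0.03],0,1],
    [[-0.19,-0.228,0.03],0,1]
  ]
}}

```text
time_s: 1.77
tcp_pos: [559.1, 7.9, 200.8]
orientation: [-180.0, -0.1, 166.9]
wrist_force: [0.2, 0.5, 1.4]
opening: 0.996
grasp_force: 0.0
```

Run:
```python
from h import *
p,d,K,T=grab('wrist'); cv2.imwrite('pics/w1.png',p[...,::-1]); W=cloud(d,K,T); print(T.round(2))
m=((W[...,2]>33)&(W[...,2]<55)&(abs(W[...,1]-6)<65)&(abs(W[...,0]-595)<90)&(p.min(-1)>110)).astype(np.uint8)
m=cv2.morphologyEx(m,cv2.MORPH_OPEN,np.ones((5,5))); rect(W[m>0],'stone')
go(594.4,6.4,20,167)
```

```text
[[ 2.3000e-01  9.3000e-01  2.9000e-01  4.8393e+02]
 [ 9.7000e-01 -2.1000e-01 -7.0000e-02  2.5160e+01]
 [-0.0000e+00  3.0000e-01 -9.5000e-01  3.4405e+02]
 [ 0.0000e+00  0.0000e+00  0.0000e+00  1.0000e+00]]
stone 2085 c [595.1   5.1] size [ 49.8 119.2] long-axis yaw -12.7 z med/5/95 [44.4 43.3 45.5]
t 1.82 tcp [558.9   9.  201. ] [ 1.80e+02 -1.00e-01  1.67e+02] -> shift [-0.0354  0.0053  0.181 ] turn 0.0008
```

View pics/w1.png

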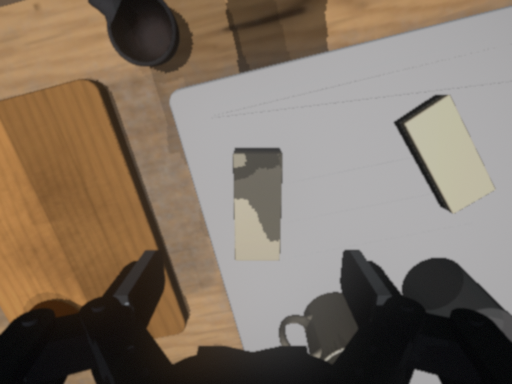

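The wrist view shows the thick stone at (257,205) and the thin one at (445,153). The estimate is consistent, so I descend part way and then correct.

Call:
{"api": "play_rows", "payload": {
  "moves": [
    [[-0.036,0.005,0.03],0,1],
    [[-0.036,0.005,0.06],0,1],
    [[-0.036,0.005,0.09],0,1],
    [[-0.036,0.005,0.11],0,1],
    [[-0.036,0.005,0.11],0,1],
    [[-0.036,0.005,0.11],0,1],
    [[-0.036,0.005,0.11],0,1]
  ]
}}

```text
time_s: 2.4
tcp_pos: [596.2, 5.9, 92.7]
orientation: [180.0, 0.1, 167.1]
wrist_force: [0.4, -0.0, 0.7]
opening: 1.006
grasp_force: 0.0
```

```bash
python3 -c "
from h import *
go(595.1,5.1,10,167.3)"
```

```text
t 2.4 tcp [596.2   5.9  92.7] [1.800e+02 1.000e-01 1.671e+02] -> shift [ 0.001  -0.0011  0.0827] turn -0.0038
```

Call:
{"api": "play_rows", "payload": {
  "moves": [
    [[0.001,-0.001,0.025],-0.004,1],
    [[0.001,-0.001,0.05],-0.004,1],
    [[0.001,-0.001,0.07],-0.004,1],
    [[0.001,-0.001,0.082],-0.004,1],
    [[0.001,-0.001,0.082],-0.004,1],
    [[0.001,-0.001,0.082],-0.004,1],
    [[0.001,-0.001,0.082],-0.004,-0.2],
    [[0.001,-0.001,0.082],-0.004,-0.5],
    [[0.001,-0.001,0.082],-0.004,-0.5],
    [[0.001,-0.001,0.082],-0.004,-0.5]
  ],
  "force": 50
}}

```text
time_s: 3.23
tcp_pos: [595.3, 4.3, 10.7]
orientation: [179.9, 0.1, 167.2]
wrist_force: [-1.7, -0.4, 7.2]
opening: 0.576
grasp_force: 52.0
```

Call:
{"api": "play_rows", "payload": {
  "moves": [
    [[0,0,0],0,-1],
    [[0,0,0],0,-1],
    [[0,0,0],0,-1],
    [[0,0,0],0,-1]
  ]
}}

```text
time_s: 3.57
tcp_pos: [595.3, 4.3, 10.7]
orientation: [179.9, 0.1, 167.2]
wrist_force: [-0.7, 0.9, 8.0]
opening: 0.58
grasp_force: 52.0
```

```bash
python3 -c "
from h import *
go(530,-230,150,77)"
```

```text
t 3.57 tcp [595.3   4.3  10.7] [1.799e+02 1.000e-01 1.672e+02] -> shift [ 0.0116 -0.2428 -0.1395] turn 1.5748
```

Call:
{"api": "play_rows", "payload": {
  "moves": [
    [[0,0,-0.02],0,-1],
    [[0,0,-0.05],0,-1],
    [[0,0,-0.08],0,-1],
    [[0.001,-0.03,-0.1],0.12,-1],
    [[0.003,-0.06,-0.1],0.24,-1],
    [[0.004,-0.09,-0.1],0.36,-1],
    [[0.006,-0.12,-0.1],0.48,-1],
    [[0.008,-0.15,-0.1],0.6,-1],
    [[0.009,-0.18,-0.1],0.72,-1],
    [[0.01,-0.21,-0.1],0.84,-1]
  ]
}}

```text
time_s: 4.4
tcp_pos: [537.3, -199.6, 109.5]
orientation: [-180.0, -0.0, 118.8]
wrist_force: [0.0, -0.4, -5.8]
opening: 0.579
grasp_force: 54.8
```

```bash
python3 -c "
from h import *
go(530,-230,110,90)"
```

```text
t 4.4 tcp [ 537.3 -199.6  109.5] [-180.    -0.   118.8] -> shift [-0.0232 -0.021  -0.0005] turn 0.5023
```

Call:
{"api": "play_rows", "payload": {
  "moves": [
    [[-0.012,-0.011,0],0.12,-1],
    [[-0.022,-0.02,0],0.24,-1],
    [[-0.022,-0.02,0],0.36,-1],
    [[-0.022,-0.02,0],0.48,-1],
    [[-0.022,-0.02,0],0.5,-1],
    [[-0.022,-0.02,0],0.5,-1],
    [[-0.022,-0.02,0],0.5,-1],
    [[-0.022,-0.02,0],0.5,-1]
  ]
}}

```text
time_s: 5.07
tcp_pos: [531.4, -227.2, 109.3]
orientation: [-180.0, -0.0, 90.7]
wrist_force: [-0.4, 0.0, -5.1]
opening: 0.577
grasp_force: 54.9
```

```bash
python3 -c "
from h import *
go(530,-230,34,90); print(env.get_obs()['wrist_force'])"
```

```text
t 5.07 tcp [ 531.4 -227.2  109.3] [-180.    -0.    90.7] -> shift [-0.0028 -0.0015  0.0753] turn 0.0114
[-0.37099784  0.01335848 -5.07895238]
```

Call:
{"api": "play_rows", "payload": {
  "moves": [
    [[-0.002,-0.001,0.025],0.01,-1],
    [[-0.002,-0.001,0.05],0.01,-1],
    [[-0.002,-0.001,0.066],0.01,-1],
    [[-0.002,-0.001,0.072],0.01,-1],
    [[-0.002,-0.001,0.076],0.01,-1],
    [[-0.002,-0.001,0.078],0.01,-1],
    [[-0.002,-0.001,0.079],0.01,-1],
    [[-0.002,-0.001,0.08],0.01,-1],
    [[-0.002,-0.001,0.08],0.01,-1],
    [[-0.002,-0.001,0.08],0.01,-1]
  ]
}}

```text
time_s: 5.9
tcp_pos: [530.8, -229.6, 29.9]
orientation: [179.9, 0.0, 89.9]
wrist_force: [-0.5, 0.6, -5.8]
opening: 0.578
grasp_force: 54.7
```

Call:
{"api": "play_rows", "payload": {
  "moves": [
    [[0,0,0.001],0,-1],
    [[0,0,0.001],0,-1],
    [[0,0,0.002],0,-1],
    [[0,0,0.002],0,-1]
  ]
}}

```text
time_s: 6.23
tcp_pos: [530.9, -229.6, 29.1]
orientation: [179.9, -0.0, 89.9]
wrist_force: [-4.6, 4.0, 18.1]
opening: 0.576
grasp_force: 57.5
```

Contact. Release a little, then lift.

Call:
{"api": "play_rows", "payload": {
  "moves": [
    [[0,0,-0.001],0,-1],
    [[0,0,-0.001],0,0.5],
    [[0,0,-0.001],0,0.8],
    [[0,0,-0.001],0,0.8],
    [[0,0,-0.02],0,0.8],
    [[0,0,-0.05],0,0.8],
    [[0,0,-0.08],0,0.8],
    [[0,0,-0.11],0,0.8],
    [[0,0,-0.14],0,0.8],
    [[0,0,-0.17],0,0.8]
  ]
}}

```text
time_s: 7.07
tcp_pos: [530.2, -229.6, 198.7]
orientation: [-180.0, 0.0, 89.9]
wrist_force: [1.1, -0.0, 0.0]
opening: 0.899
grasp_force: 0.0
```

Run:
```python
from h import *
go(480,-418,230,92.6)
p,d,K,T=grab('wrist'); cv2.imwrite('pics/w2.png',p[...,::-1]); W=cloud(d,K,T)
m=((W[...,2]>50)&(W[...,2]<75)&(abs(W[...,1]+230)<90)&(abs(W[...,0]-530)<70)&(p.min(-1)>60)).astype(np.uint8)
m=cv2.morphologyEx(m,cv2.MORPH_OPEN,np.ones((5,5))); rect(W[m>0],'stone')
```

```text
t 7.07 tcp [ 530.2 -229.6  198.7] [-180.     0.    89.9] -> shift [-0.1886 -0.0498 -0.0312] turn -0.0476
stone 6396 c [ 531.6 -229.3] size [120.3  50.1] long-axis yaw 89.8 z med/5/95 [62.8 61.6 63.9]
```

View pics/w2.png

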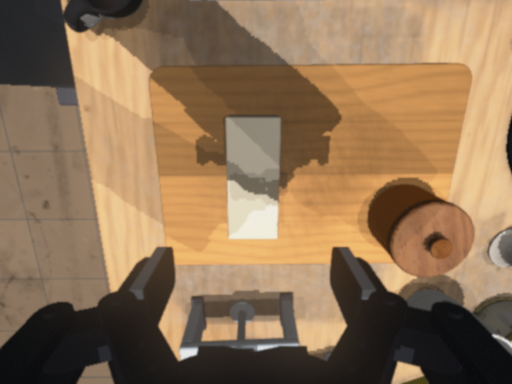

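The stone lies flat on the board at (253,178) px, square to it. Next is a closer look at the gauge.

Call:
{"api": "play_rows", "payload": {
  "moves": [
    [[-0.03,-0.003,-0.02],0,1],
    [[-0.06,-0.006,-0.04],0,1],
    [[-0.09,-0.01,-0.06],0,1],
    [[-0.11,-0.014,-0.07],0,1],
    [[-0.11,-0.014,-0.07],0,1],
    [[-0.11,-0.014,-0.07],0,1],
    [[-0.11,-0.014,-0.07],0,1]
  ]
}}

```text
time_s: 7.7
tcp_pos: [516.4, -338.5, 266.4]
orientation: [-180.0, -0.1, 89.9]
wrist_force: [0.1, 0.3, -0.0]
opening: 1.0
grasp_force: 0.0
```

Run:
```python
from h import *
p,d,K,T=grab('wrist'); cv2.imwrite('pics/w3.png',p[...,::-1]); W=cloud(d,K,T)
b=(abs(W[...,1]+420)<60)&(abs(W[...,0]-516)<90)&(d>150)
def reg(lo,hi,n):
    m=(b&(W[...,2]>lo)&(W[...,2]<hi)).astype(np.uint8); m=cv2.morphologyEx(m,cv2.MORPH_OPEN,np.ones((5,5)))
    rect(W[m>0],n)
reg(148,160,'housing top'); reg(78,86,'beam top')
go(516,-420,102,92.6)
```

```text
housing top 1001 c [ 517.2 -422.4] size [32.  32.1] long-axis yaw -86.9 z med/5/95 [154.6 152.9 155.6]
beam top 2181 c [ 517.4 -422.1] size [129.3  36.2] long-axis yaw 2.7 z med/5/95 [82.6 80.6 83.8]
t 7.75 tcp [ 516.5 -338.   266.3] [-1.799e+02 -1.000e-01  9.000e+01] -> shift [-0.0823 -0.0003  0.1641] turn -0.046
```

View pics/w3.png

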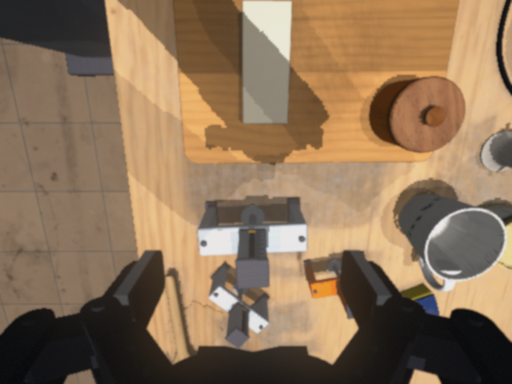

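The big grey gauge's housing is at (253,260) px with its beam at (253,240). I move over it and go down.

Call:
{"api": "play_rows", "payload": {
  "moves": [
    [[-0.03,0,0],-0.047,1],
    [[-0.06,0,0],-0.047,1],
    [[-0.084,0.001,0.02],-0.047,1],
    [[-0.084,0.001,0.05],-0.047,1],
    [[-0.084,0.001,0.066],-0.047,1],
    [[-0.084,0.001,0.066],-0.047,1],
    [[-0.084,0.001,0.066],-0.047,1]
  ]
}}

```text
time_s: 8.33
tcp_pos: [517.4, -421.8, 200.2]
orientation: [-179.9, -0.1, 92.7]
wrist_force: [-0.1, -1.5, 0.1]
opening: 1.002
grasp_force: 0.0
```

```bash
python3 -c "
from h import *
go(517.3,-422.3,101,92.7)"
```

```text
t 8.33 tcp [ 517.4 -421.8  200.2] [-1.799e+02 -1.000e-01  9.270e+01] -> shift [-0.0007  0.      0.0992] turn -0.0005
```

Call:
{"api": "play_rows", "payload": {
  "moves": [
    [[0,0,0.025],0,1],
    [[0,0,0.05],0,1],
    [[0,0,0.075],0,1],
    [[0,0,0.09],0,1],
    [[0,0,0.099],0,1],
    [[0,0,0.099],0,1],
    [[0,0,0.099],0,0.2],
    [[0,0,0.099],0,-0.2],
    [[0,0,0.099],0,-0.4],
    [[0,0,0.099],0,-1]
  ],
  "force": 50
}}

```text
time_s: 9.17
tcp_pos: [517.6, -423.9, 103.5]
orientation: [179.9, 0.1, 92.6]
wrist_force: [0.0, -0.9, -0.0]
opening: 0.452
grasp_force: 0.0
```

Call:
{"api": "play_rows", "payload": {
  "moves": [
    [[0,0,0],0,-1],
    [[0,0,0],0,-1],
    [[0,0,0],0,-1],
    [[0,0,0],0,-1],
    [[0,0,0],0,-1]
  ]
}}

```text
time_s: 9.58
tcp_pos: [516.9, -423.9, 103.2]
orientation: [180.0, 0.0, 92.6]
wrist_force: [-2.7, 1.2, 5.6]
opening: 0.346
grasp_force: 52.8
```

Call:
{"api": "play_rows", "payload": {
  "moves": [
    [[0,0,-0.01],0,-1],
    [[0,0,-0.03],0,-1],
    [[0,0,-0.06],0,-1],
    [[0,0,-0.09],0,-1],
    [[0.02,0,-0.11],0,-1],
    [[0.05,0.005,-0.11],0.02,-1],
    [[0.08,0.01,-0.11],0.04,-1],
    [[0.11,0.015,-0.11],0.047,-1],
    [[0.14,0.02,-0.11],0.047,-1],
    [[0.16,0.023,-0.11],0.047,-1]
  ]
}}

```text
time_s: 10.42
tcp_pos: [533.1, -258.5, 212.0]
orientation: [-179.9, -0.2, 90.0]
wrist_force: [0.1, 0.3, -6.7]
opening: 0.344
grasp_force: 51.7
```

```bash
python3 -c "
from h import *
go(531.6,-230.9,213,89.9); print(env.get_obs()['wrist_force'])"
```

```text
t 10.42 tcp [ 533.1 -258.5  212. ] [-179.9   -0.2   90. ] -> shift [ 0.0276 -0.0014 -0.001 ] turn 0.0022
[ 0.13772443  0.27515113 -6.67938848]
```

Call:
{"api": "play_rows", "payload": {
  "moves": [
    [[0.014,-0.001,0],0.002,-1],
    [[0.027,-0.001,0],0.002,-1],
    [[0.027,-0.001,0],0.002,-1],
    [[0.027,-0.001,0],0.002,-1],
    [[0.027,-0.001,0],0.002,-1],
    [[0.027,-0.001,0],0.002,-1]
  ]
}}

```text
time_s: 10.92
tcp_pos: [531.6, -236.9, 212.4]
orientation: [-180.0, 0.0, 89.7]
wrist_force: [-0.5, -0.7, -6.0]
opening: 0.343
grasp_force: 51.6
```

Run:
```python
from h import *
go(531.6,-230.9,213,89.9)
p,d,K,T=grab('wrist'); W=cloud(d,K,T); cv2.imwrite('pics/w4.png',p[...,::-1])
b=(abs(W[...,1]+230)<60)&(abs(W[...,0]-531)<90)&(d>100)
def reg(lo,hi,n):
    m=(b&(W[...,2]>lo)&(W[...,2]<hi)).astype(np.uint8); m=cv2.morphologyEx(m,cv2.MORPH_OPEN,np.ones((3,3)))
    if m.any(): rect(W[m>0],n)
reg(185,198,'beam top'); reg(255,272,'housing top')
```

```text
t 10.92 tcp [ 531.6 -236.9  212.4] [-180.     0.    89.7] -> shift [ 0.006  -0.     -0.0006] turn -0.0039
beam top 8940 c [ 532.4 -235.2] size [ 36.4 130.3] long-axis yaw -0.6 z med/5/95 [191.8 188.7 193.9]
housing top 14565 c [ 532.  -235.1] size [99.9 32.6] long-axis yaw 0.3 z med/5/95 [264.2 258.3 270.6]
```

View pics/w4.png

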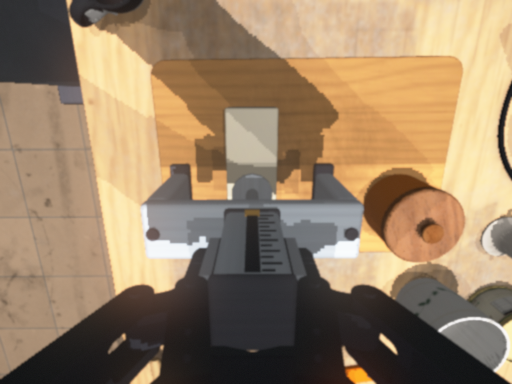

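The gauge hangs straight and level in the grip at (253,225) px, with the stone behind it at (251,150). A 6 mm shift, then down.

Call:
{"api": "play_rows", "payload": {
  "moves": [
    [[0.006,0,0],0,-1],
    [[0.006,0,0],0,-1],
    [[0.006,0,0.01],0,-1],
    [[0.006,0,0.02],0,-1],
    [[0.006,0,0.03],0,-1],
    [[0.006,0,0.036],0,-1],
    [[0.006,0,0.036],0,-1],
    [[0.006,0,0.036],0,-1]
  ]
}}

```text
time_s: 11.63
tcp_pos: [531.6, -229.6, 175.6]
orientation: [-179.9, -0.0, 89.8]
wrist_force: [0.4, 0.4, -6.2]
opening: 0.346
grasp_force: 51.6
```

Run:
```python
from h import *
go(531.3,-231,125.2,89.8)
p,d,K,T=grab('wrist'); W=cloud(d,K,T)
b=(abs(W[...,1]+230)<60)&(abs(W[...,0]-531)<90)&(d>100)&(W[...,2]>148)&(W[...,2]<163)
m=cv2.morphologyEx(b.astype(np.uint8),cv2.MORPH_OPEN,np.ones((3,3)))
P=W[m>0]; rect(P,'beam')
A=np.c_[P[:,:2]-P[:,:2].mean(0),np.ones(len(P))]; print('slope deg',np.degrees(np.linalg.lstsq(A,P[:,2],rcond=None)[0][:2]).round(2))
```

```text
t 11.63 tcp [ 531.6 -229.6  175.6] [-179.9   -0.    89.8] -> shift [-0.0014 -0.0003  0.0504] turn -0.0008
beam 9003 c [ 532.1 -227.7] size [ 36.3 130.3] long-axis yaw -0.4 z med/5/95 [155.1 151.9 157.5]
slope deg [-0.25 -2.26]
```

Call:
{"api": "play_rows", "payload": {
  "moves": [
    [[-0.0015,0,0.008],0,-1],
    [[-0.0015,0,0.016],0,-1],
    [[-0.0015,0,0.024],0,-1],
    [[-0.0015,0,0.032],0,-1],
    [[-0.0015,0,0.038],0,-1],
    [[-0.0015,0,0.042],0,-1],
    [[-0.0015,0,0.045],0,-1],
    [[-0.0015,0,0.047],0,-1],
    [[-0.0015,0,0.048],0,-1],
    [[-0.0015,0,0.048],0,-1]
  ]
}}

```text
time_s: 12.52
tcp_pos: [531.9, -231.2, 128.3]
orientation: [-180.0, 0.0, 89.8]
wrist_force: [0.9, -0.8, -3.6]
opening: 0.343
grasp_force: 51.9
```

Call:
{"api": "play_rows", "payload": {
  "moves": [
    [[0,0,0.0005],0,-1],
    [[0,0,0.001],0,-1],
    [[0,0,0.001],0,-1]
  ]
}}

```text
time_s: 12.77
tcp_pos: [531.9, -231.2, 127.4]
orientation: [180.0, 0.0, 89.8]
wrist_force: [0.8, -0.9, -3.6]
opening: 0.346
grasp_force: 52.0
```

Spring is taking load (−6.2 → −3.6 N); legs not down yet.

Call:
{"api": "play_rows", "payload": {
  "moves": [
    [[0,0,0.0005],0,-1],
    [[0,0,0.001],0,-1],
    [[0,0,0.001],0,-1]
  ]
}}

```text
time_s: 13.02
tcp_pos: [531.9, -231.1, 126.3]
orientation: [180.0, 0.0, 89.8]
wrist_force: [0.1, -2.0, -4.4]
opening: 0.341
grasp_force: 52.0
```

Call:
{"api": "play_rows", "payload": {
  "moves": [
    [[0,0,0.0005],0,-1],
    [[0,0,0.001],0,-1],
    [[0,0,0.001],0,-1]
  ]
}}

```text
time_s: 13.27
tcp_pos: [531.9, -231.2, 125.4]
orientation: [180.0, 0.0, 89.8]
wrist_force: [0.7, -1.4, -2.1]
opening: 0.341
grasp_force: 52.1
```

Call:
{"api": "play_rows", "payload": {
  "moves": [
    [[0,0,0.0005],0,-1],
    [[0,0,0.001],0,-1],
    [[0,0,0.001],0,-1]
  ]
}}

```text
time_s: 13.52
tcp_pos: [531.8, -231.3, 125.2]
orientation: [180.0, -0.0, 89.7]
wrist_force: [-2.8, -0.2, 8.4]
opening: 0.345
grasp_force: 53.5
```

Call:
{"api": "play_rows", "payload": {
  "moves": [
    [[0,0,0],0,-0.2],
    [[0,0,0],0,0.1],
    [[0,0,0],0,0.5],
    [[0,0,0],0,1],
    [[0,0,0],0,1],
    [[0,0,0],0,1],
    [[0,0,0],0,1],
    [[0,0,-0.02],0,1],
    [[0,0,-0.05],0,1],
    [[0,0,-0.08],0,1]
  ]
}}

```text
time_s: 14.35
tcp_pos: [531.3, -230.9, 204.6]
orientation: [-179.9, -0.0, 89.8]
wrist_force: [1.6, 0.2, 0.0]
opening: 1.001
grasp_force: 0.0
```

Call:
{"api": "play_rows", "payload": {
  "moves": [
    [[0,0,-0.03],0,1],
    [[0.03,0,-0.06],0,1],
    [[0.06,0,-0.08],0,1],
    [[0.09,0,-0.08],0,1],
    [[0.11,0,-0.08],0,1],
    [[0.11,0,-0.08],0,1],
    [[0.11,0,-0.08],0,1]
  ]
}}

```text
time_s: 14.93
tcp_pos: [532.5, -119.8, 284.3]
orientation: [180.0, -0.0, 89.9]
wrist_force: [-0.1, -0.5, -0.3]
opening: 1.002
grasp_force: 0.0
```

Run:
```python
from h import *
p,d,K,T=grab('scene'); Wc=cloud(d,K,T)
cv2.imwrite('pics/s5.png',cv2.resize(p[150:330,150:390,::-1],None,fx=3,fy=3))
p,d,K,T=grab('top'); cv2.imwrite('pics/t5.png',p[...,::-1]); W=cloud(d,K,T)
b=(abs(W[...,1]+229)<70)&(abs(W[...,0]-531)<85)
for lo,hi,n in ((90,115,'beam'),(160,190,'housing'),(50,72,'stone')):
    m=cv2.morphologyEx((b&(W[...,2]>lo)&(W[...,2]<hi)).astype(np.uint8),cv2.MORPH_OPEN,np.ones((3,3)))
    if m.any(): rect(W[m>0],n)
```

```text
beam 426 c [ 531.3 -227.8] size [ 36.1 130.2] long-axis yaw -0.2 z med/5/95 [104.   99.1 108.6]
housing 157 c [ 531.9 -228.2] size [31.6 31.9] long-axis yaw -1.1 z med/5/95 [175.4 172.4 179.8]
stone 513 c [ 530.8 -227.4] size [119.3  50.7] long-axis yaw 89.2 z med/5/95 [61.7 57.  66. ]
```

View pics/s5.png

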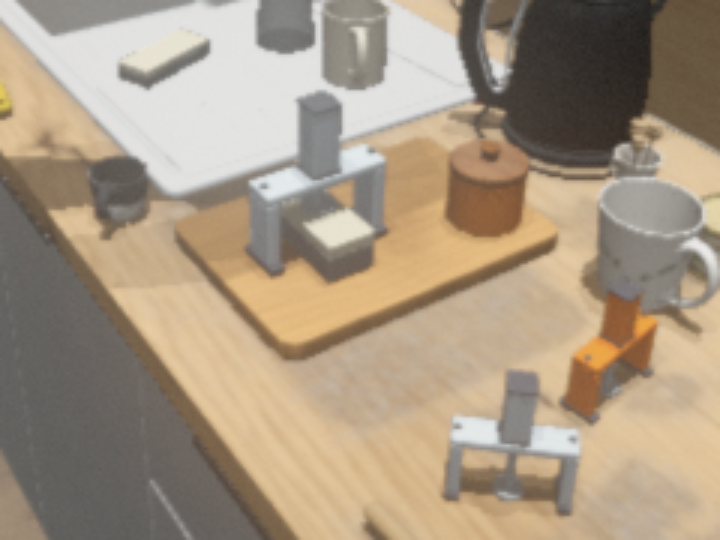

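View pics/t5.png

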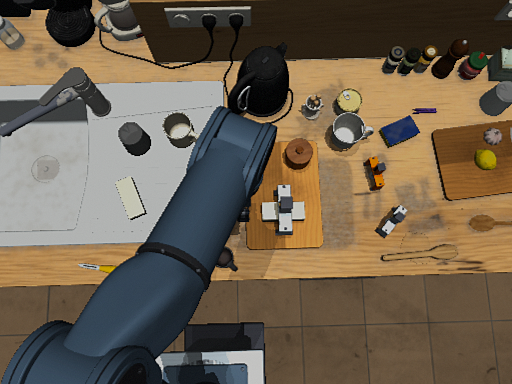

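The gauge stands astride the stone ((285,208) px in the top view). Centres agree within 1 mm, the housing top is at z ≈ 175 (22 + 154), and the thin stone, mug and canister are unmoved.

```bash
python3 -c "
from rig import env
print(env.job_done())"
```

```text
the job is handed in; nothing more can be done
None
```

The job is handed in: the thick stone lies flat on the board and the gauge stands level astride its middle, released; I could not read the gauge value itself, and the thin stone, canister and small mug were left alone.

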